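# Load the sloped locker and pull its lid shut with the hook pole

## Robot

A 6-joint arm with a two-finger parallel gripper is mounted at the origin on a cart in front of the work surface, level with it; the furniture and walls round the work are solid. World frame = base frame: x ahead of the robot, y to its left, z up, the work surface at z = 0. Lengths are in mm, angles in degrees, forces in N, time in s.
With the tool pointing down it reaches from about 275 to 825 mm from the base axis. Payload 4.9 kg.
Tool frame: the origin (TCP) lies midway between the tips of the shut fingers; the grasp point (between the pads) lies 19 mm behind it (bot.grasp_offset is the distance from the TCP to the grasp point, in mm); z points along the fingers, y is the line along which they close (so a half turn about z gives the same grasp; the last joint's range is limited). The gripper opens to 85 mm and grips with 20 to 120 N. Pads are 22 mm wide; open, the fingers measure 114 mm over their backs; the gripper's body (76 mm by 85 mm) begins 54 mm behind the grasp point. The pads swing forward as they close: fully open they stand 13 mm farther back than shut.
Start: joints at [58.602, 18.69, -11.035, 60.275, 0, 82.311], TCP at [221.147, 503.6, 231.281] pointing down, gripper open.
Joint ranges: [-152.03, 152.03], [-55.5, 102.48], [-74.3, 77.21], [-110.64, 120.58], [-84.22, 78.4], [-180, 180]. Speed limits (degrees/s): [147.25, 147.25, 180, 180, 180, 180].

## Interface

Orientations are given as a 3x3 rotation matrix whose columns are the frame's x, y, z axes.
In Python, from plant import telemetry, snapshot, job, bot gives the robot as it stands.
- The arm moves only by the tool play_rows, never from a script. Its argument "rows" is a list that holds one entry, the list of rows, each a list of 5 numbers: the finger opening in mm, from 0 to 85.4, then the shift along the tool's x, y, z in mm, then the turn about the tool's z in rad. In form: [[[hand, x, y, z, spin], ...]]. A call has exactly 8 rows; each row is the pose to reach, as a shift and turn from the pose commanded when the call began, along the tool's axes at that moment; what a row does not reach only later rows make up. A row lasts 1/8 s, in which the tool goes at most 62.5 mm and 10.7 degrees, less where a joint would pass 70% of its speed; a pose out of reach is approached as far as the arm can. A call with a gripper value outside its range is refused whole. The fingers move at their own pace and stop on an object; the grip force is fixed at half the most. Time passes only in rows, so rows that repeat a pose let the fingers close, or fill a call up. It gives the time, the measured TCP pose, the force, the opening and the grip force at its end, in the units of the state.
- telemetry.read_state(): the state, without advancing time (a new reading comes with each control period).
- snapshot(name): name is "side" or "top"; returns a dict with "color" (480x640x3 uint8, red, green, blue), "range_z" (480x640 float32, mm along the optical axis (not along the pixel's ray), 0 where there is no reading), "fx", "fy", "cx", "cy" (pixels), "k1" (the pictures are not rectified: a ray, as slopes to the right and down, at radius r is drawn at 1 + k1 r^2 times it, then the intrinsics apply), "rvec" (rotation vector, rad) and "tvec" (3), from world to camera coordinates, as OpenCV has them. Camera axes: x right, y down, z forward; pixel columns grow to the right and rows downward; lengths in mm; the calibration is good to about 2 mm. A picture is of the moment at which its call begins.
- job.finish_job(): hands the job in; it is judged then, once.
The state is a dict: "t": time; "joints": joint angles; "qvel": joint speeds; "joint_efforts": joint torques, N m; "tool_pos": TCP position; "orientation": TCP orientation; "contact_force": force on the tool from outside, world axes, zero at the start; "moment": the same for the moment, N m; "gripper_width": finger opening in mm; "grasp_force": force on a finger pad.
Only numpy, scipy, OpenCV 4.12 (cv2) and the standard library are available. Lean on these libraries where they do the work, as an engineer would, in place of code of your own. Each camera call takes 0.05 s, during which the arm holds its last target. There are 200 camera calls.

## Task

Put the consumables away: stand the tall red bottle in the back row of the blue locker (by the high hinge wall) first, then stand the short jar in the row in front of it, letting go of each. Then take the hook pole by its handle, hook the pin into the red ring eye at the top of the raised yellow lid and lead the lid fully shut with the hook in the eye all the way, gently, never touching the lid with the robot. Unhook the pole and lay it flat on the table clear of the locker; leave the tape measure and the blue screwdriver where they are.

Things in the scene. Friction and masses are not known exactly. Their poses are not given: they have to be found in the camera images.
- locker: Fixed open blue locker, 180 mm along x, 190 mm along y; origin: centre of its underside, z up. +y wall: high hinge wall, 141 mm; -y wall: low front wall, 86 mm; side walls slope between. Walls 5 mm, floor 10 mm thick. A rib 12 mm high at y = 0 parts the floor into the back row (y 2 to 90 mm) and front row (y -90 to -2 mm). The shut lid leaves room for the tall bottle only in the back row.
- back_row (a point): Middle of the floor of the locker's back row (on the floor surface, 10 mm above the table); axes as the locker's.
- front_row (a point): Middle of the floor of the locker's front row (on the floor surface); axes as the locker's.
- hinge (a point): Middle of the lid's hinge line on top of the locker's high wall, 141 mm above the table, 95 mm from the locker's origin along its +y; the hinge line runs along the locker's x.
- flap (a joint): Angle of the yellow lid (184 x 198 x 4 mm, 0.115 kg), rad: 0 = shut (sloping down from the hinge towards the locker's -y, 0.28 rad below level), growing as it is raised; 1.85 = upright; at the start 2.15 to 2.35, leaning back. The stiff hinge holds it wherever it is left: it must be led all the way (about 0.5 to 1.5 N at the eye).
- eye (a point): Centre of the red ring eye on the middle of the lid's free edge, 216 mm from the hinge line. The ring stands square to the hinge line: its hole looks along the locker's x, 27 mm across; ring bar 6 mm thick. With the lid shut the centre is 83 mm above the table, at y = -113 mm from the locker's origin.
- pole: Loose hook pole lying flat, 0.12 kg; origin under the middle of its handle, x along the pole to the hook, z up. Black handle 120 long, 24 wide, 30 mm high; steel rod 8 mm thick, 15 mm above the underside, to x = 200 mm; there a 7 mm pin turns off square to the pole's +y, ending in a 10 mm ball at y = +47 mm. The level pole moved sideways puts the pin into the eye.
- pole_grip (a point): Centre of the pole's black handle, 15 mm above its underside, where it is gripped (24 mm across the pole's y). Axes as the pole's.
- hook (a point): Middle of the hook's pin: at x = +200 mm, y = +22 mm, z = 0 from pole_grip in the pole's axes.
- bottle_mid (a point): Tall red bottle with white tip, standing loose, 33 mm in diameter up to 74 mm, 104 mm high with the tip, 0.06 kg; the point is on its axis 52 mm above its underside.
- jar_mid (a point): Short round jar with green cap, standing loose, 48 mm in diameter, 55 mm high, about 0.12 kg; the point is on its axis, half-way up.
- bottle: The same tall bottle; origin at the centre of its underside.
- jar: The same jar; origin at the centre of its underside.
- measure: Yellow tape measure lying on the table, 68x83x37 mm, origin at the centre of its underside: leave it alone.
- driver: Blue screwdriver lying on the table, 135 mm long: leave it alone.

How it is judged (in metres and radians):
On the way, in this order (a step that is already met when the one before it is completed fails the run):
1. the tall bottle stands in the back row, released, with the lid still raised (y of bottle_mid in the frame of locker between 0.004 and 0.09 m and x of bottle_mid in the frame of locker between -0.085 and 0.085 m and angle between bottle_mid's own z axis and vertical below 0.15 rad and height (world z) of bottle_mid below 0.071 m and contact force between the fingers and bottle below 0.1 N and linear speed of bottle below 0.03 m/s and value of joint flap above 1.7 rad), for 0.2 s.
2. then the jar stands in the front row, released, the bottle still standing in the back row, the lid still raised (y of bottle_mid in the frame of locker between 0.004 and 0.09 m and x of bottle_mid in the frame of locker between -0.085 and 0.085 m and angle between each of bottle_mid, jar_mid's own z axis and vertical below 0.15 rad and height (world z) of bottle_mid below 0.071 m and y of jar_mid in the frame of locker between -0.09 and -0.004 m and x of jar_mid in the frame of locker between -0.085 and 0.085 m and height (world z) of jar_mid below 0.048 m and contact force between the fingers and jar below 0.1 N and linear speed of jar below 0.03 m/s and value of joint flap above 1.7 rad), for 0.2 s.
3. the pole's pin is in the eye with the lid still raised (y of eye in the frame of pole between 0.006 and 0.038 m and x of eye in the frame of pole between 0.18 and 0.22 m and z of eye in the frame of pole between -0.005 and 0.035 m and value of joint flap above 1.7 rad), for 0.1 s.
4. the lid is on its way down with the pin in the eye (y of eye in the frame of pole between 0.006 and 0.038 m and x of eye in the frame of pole between 0.18 and 0.22 m and z of eye in the frame of pole between -0.005 and 0.035 m and value of joint flap between 0.4 and 1.2 rad), for 0.1 s.
5. the lid is shut with the pin still in the eye (y of eye in the frame of pole between 0.006 and 0.038 m and x of eye in the frame of pole between 0.18 and 0.22 m and z of eye in the frame of pole between -0.005 and 0.035 m and value of joint flap below 0.06 rad), for 0.05 s.
At the end, for the whole second after the job is handed in: The bottle stands in the back row and the jar in the front row, both upright (within 0.15 rad) on the floor; the lid is shut (under 0.06 rad); the pole lies flat on the table at rest (handle centre 5 to 25 mm and hook under 45 mm above the table), not touching the locker or lid (y of bottle_mid in the frame of locker between 0.004 and 0.09 m and x of bottle_mid in the frame of locker between -0.085 and 0.085 m and angle between each of bottle_mid, jar_mid's own z axis and vertical below 0.15 rad and height (world z) of bottle_mid below 0.071 m and y of jar_mid in the frame of locker between -0.09 and -0.004 m and x of jar_mid in the frame of locker between -0.085 and 0.085 m and height (world z) of jar_mid below 0.048 m and value of joint flap below 0.06 rad and height (world z) of pole_grip between 0.005 and 0.025 m and height (world z) of hook between 0 and 0.045 m and contact force between pole and locker below 0.1 N and linear speed of pole below 0.02 m/s).
It fails at once if the robot itself touches the lid (more than 1 N) (contact force between any of the fingers, the arm and flap above 1 N).
It fails at once if the lid slams or is whipped about (faster than 3 rad/s) (velocity of joint flap below -3 rad/s or velocity of joint flap above 3 rad/s).
It fails at once if the tape measure or screwdriver is moved by more than 30 mm (distance of any of measure, driver from where it was at the start of the episode above 0.03 m).
It also fails if it takes over 72 s, if anything falls off the work surface, if the arm or the gripper's body presses on something with over 40 N, if the wrist force passes 120 N, or if a joint passes its speed limit or range.

## Working session

There is one attempt and no reset: what is moved stays moved. The work goes in short steps, Python scripts to look and compute and a tool call to move; the robot and the scene stay as the last step left them, time stands still between calls to the robot, and variables do not carry over. Pictures are saved under pics/ and viewed, at most 10 in all, crops included, and the job is handed in when it is done.

Besides the shell and the picture viewer there is one more tool, called after "Call:" as name(argument=value, ...), one argument or row to a line, values as JSON. play_rows: Moves the arm, as the interface text tells. Its arguments: {"type":"object","properties":{"rows":{"type":"array"}},"required":["rows"]}

```bash
ls; mkdir -p pics; cat > h.py <<'E'
import numpy as np, cv2
from plant import telemetry, snapshot, job, bot
def cam(name):
    s=snapshot(name); s['R']=cv2.Rodrigues(np.array(s['rvec'],float))[0]; s['t']=np.array(s['tvec'],float).ravel(); return s
def slopes(s,uv):
    uv=np.atleast_2d(np.array(uv,float)); d=np.c_[(uv[:,0]-s['cx'])/s['fx'],(uv[:,1]-s['cy'])/s['fy']]
    x=d.copy()
    for _ in range(30): x=d/(1+s['k1']*(x**2).sum(1,keepdims=True))
    return x
def pts(s,uv,z):  # with depth
    x=slopes(s,uv); z=np.atleast_1d(z).astype(float); c=np.c_[x[:,0]*z,x[:,1]*z,z]; return (c-s['t'])@s['R']
def plane(s,uv,h):
    x=slopes(s,uv); d=np.c_[x,np.ones(len(x))]@s['R']; o=-s['R'].T@s['t']; return o+d*((h-o[2])/d[:,2:])
def cloud(s):
    v,u=np.mgrid[0:480,0:640]; P=pts(s,np.c_[u.ravel(),v.ravel()],s['range_z'].ravel()).reshape(480,640,3); P[s['range_z']==0]=np.nan; return P
def save(s,n): cv2.imwrite('pics/'+n+'.png',s['color'][:,:,::-1])
E
python3 - <<'E'
from h import *
for n in('top','side'):
    s=cam(n); save(s,n+'0'); P=cloud(s); print(n,-s['R'].T@s['t'],s['fx'],s['k1'],np.nanpercentile(P[...,2],[1,50,99]))
st=telemetry.read_state(); print(st); print(bot.grasp_offset,[a for a in dir(bot) if a[0]!='_'])
E
```

```text
pics
top [ 359.66991062  -67.85340501 1082.72218805] 451.54452657843365 0.02200891054454659 [-757.6039924     1.18355609  470.60709797]
side [525.43235622 812.87000708 797.81578381] 478.10280109839175 0.027751913302053618 [-756.07838669   67.58862865  617.74538664]
{'t': 0.1, 'joints': array([ 5.86018538e+01,  1.87308891e+01, -1.10862855e+01,  6.02757052e+01,
       -1.38214392e-03,  8.23124530e+01]), 'qvel': array([-0.05269808, -0.06282189,  0.12545894, -0.00079381,  0.00723289,
       -0.05684809]), 'joint_efforts': array([ 1.77220472e-04, -4.44240475e+01,  2.63037300e+01,  7.91255326e-03,
       -1.20061118e-04, -1.16073593e-05]), 'tool_pos': array([220.86655273, 503.12143996, 230.5519886 ]), 'orientation': array([[-9.15588149e-01,  4.02116478e-01, -8.23950892e-04],
       [ 4.02117276e-01,  9.15587105e-01, -1.39624933e-03],
       [ 1.92943946e-04, -1.60971423e-03, -9.99998686e-01]]), 'contact_force': array([0.01339251, 0.84756476, 0.5569243 ]), 'moment': array([-1.40582790e-02,  4.86245004e-06, -2.87012115e-02]), 'grasp_force': 0.0, 'gripper_width': 85.53941026426499}
18.700000000000003 ['IKError', 'grasp_offset']
```

View pics/top0.png

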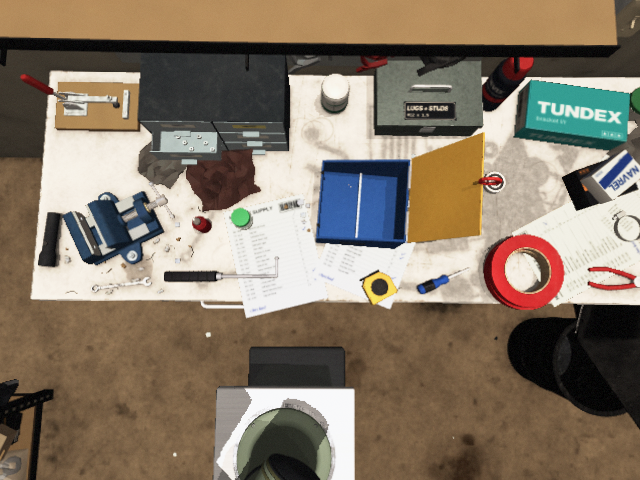

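View pics/side0.png

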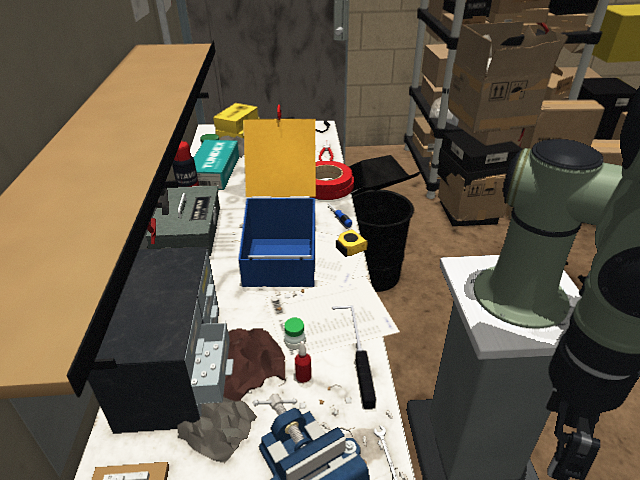

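The top view shows the locker around (363,202), with its hinge wall on the right (world -y) and the red eye at (488,182). It also shows the bottle at (202,224), the jar cap at (241,217), the pole handle at (165-215,276) and the pin at (277,258-275). The side view agrees.

```bash
cat > meas.py <<'E'
from h import *
def run():
    out={}
    for n in('top','side'):
        s=cam(n); P=cloud(s); hsv=cv2.cvtColor(s['color'],cv2.COLOR_RGB2HSV).astype(int); H,S,V=hsv[...,0],hsv[...,1],hsv[...,2]
        ws=(P[...,0]>150)&(P[...,0]<700)&(abs(P[...,1])<500)
        out[n]=(s,P,H,S,V,ws)
    return out
E
python3 - <<'E'
from meas import *
o=run()
def d(name,P,m):
    q=P[m]; q=q[~np.isnan(q[:,0])]
    print(name,len(q), 'lo',np.percentile(q,3,axis=0).round(1),'med',np.median(q,0).round(1),'hi',np.percentile(q,97,axis=0).round(1)) if len(q) else print(name,0)
for n,(s,P,H,S,V,ws) in o.items():
    print(n); x,y,z=P[...,0],P[...,1],P[...,2]
    red=((H<8)|(H>172))&(S>130)
    d('bottle',P,ws&red&(y>100)&(y<300)&(z>5)&(z<95)&(V>70))
    d('bottle tip/all',P,ws&(abs(x-395)<30)&(abs(y-205)<30)&(z>85)&(z<125))
    d('cap',P,ws&(H>50)&(H<80)&(S>100)&(z>40)&(z<75)&(y>0)&(y<250))
    m=ws&red&(z>280)&(y<-200); d('eye',P,m); 
    blue=(H>105)&(H<125)&(S>120)
    for k,(a,b) in dict(hi=(130,150),rim=(60,150)).items():
        m=ws&blue&(y<0)&(y>-320)&(z>a)&(z<b); d('lock'+k,P,m)
        if k=='rim': q=P[m][:,:2]; r=cv2.minAreaRect(q.astype(np.float32)); print(r)
    d('lockfloor',P,ws&blue&(y<0)&(y>-320)&(z>5)&(z<14))
    yel=(H>15)&(H<32)&(S>120)&(z>145)&(z<400)&(y<-200)
    d('lid',P,ws&yel); q=P[ws&yel]; 
    q=q[np.isfinite(q[:,0])]; c=q.mean(0); nn=np.linalg.svd(q-c,full_matrices=False)[2][2]; print('lid normal',nn,c)
    blk=ws&(V<80)&(y>100)&(y<400)&(x>180)&(x<330)&(z>12)&(z<45); d('handle',P,blk)
    if blk.sum(): print(cv2.minAreaRect(P[blk][:,:2].astype(np.float32)))
    rod=ws&(y>-20)&(y<190)&(x>230)&(x<330)&(z>8)&(z<35)&(V<200); d('rod',P,rod)
    np.set_printoptions(suppress=True)
    q=P[rod]; print(q[np.argsort(q[:,1])][::max(1,len(q)//14)].round(0).tolist())
E
```

```text
top
bottle 112 lo [510.6 183.2  34.7] med [520.6 192.9  61.1] hi [588.2 211.   67.7]
bottle tip/all 0
cap 257 lo [521.5  87.6  45.5] med [539.4 106.   55.5] hi [556.4 124.1  59. ]
eye 140 lo [ 553.8 -378.2  318.2] med [ 556.7 -362.9  340. ] hi [ 559.7 -346.1  353.1]
lockhi 274 lo [ 477.  -264.9  130.4] med [ 560.1 -256.8  138.7] hi [ 654.7 -224.4  143.9]
lockrim 1759 lo [ 477.5 -263.2   63.2] med [ 591.  -223.4   99. ] hi [662.4 -77.5 141.6]
((571.2125854492188, -169.69021606445312), (187.77880859375, 178.91690063476562), 85.85015869140625)
lockfloor 4313 lo [ 506.  -254.1    6.9] med [ 579.1 -165.3   10.6] hi [653.6 -83.6  13.5]
lid 6726 lo [ 474.6 -355.1  154.7] med [ 558.6 -317.9  246.5] hi [ 645.8 -269.   317.3]
lid normal [-0.06746683 -0.88433014 -0.46196151] [ 559.29374368 -315.40057137  242.98743562]
handle 0
rod 0
[]
side
bottle 271 lo [513.5 104.7  13.9] med [526.3 213.1  53. ] hi [657.4 218.2  66.4]
bottle tip/all 0
cap 299 lo [523.7  92.6  42.1] med [541.  115.6  53.8] hi [559.5 129.5  56.8]
eye 46 lo [ 555.3 -379.   318. ] med [ 558.6 -354.6  333.1] hi [ 562.3 -341.3  348.8]
lockhi 255 lo [ 479.4 -265.1  130.3] med [ 563.9 -257.7  135.4] hi [ 652.2 -232.6  140.2]
lockrim 2682 lo [ 484.3 -264.8   62.1] med [ 576.  -253.7   88.8] hi [661.2 -68.5 136.9]
((572.8110961914062, -167.48483276367188), (198.68617248535156, 179.28347778320312), 86.09953308105469)
lockfloor 1285 lo [ 490.4 -262.6    5.8] med [ 570.8 -218.3    9. ] hi [651.9 -69.8  13.3]
lid 5349 lo [ 477.4 -352.6  150.7] med [ 562.2 -310.8  233.7] hi [ 647.9 -267.1  312.7]
lid normal [0.06583975 0.88765013 0.45578764] [ 562.38305688 -310.58168934  232.88498889]
handle 0
rod 0
[]
```

```bash
python3 - <<'E'
from meas import *
np.set_printoptions(suppress=True)
o=run()
for n,(s,P,H,S,V,ws) in o.items():
    print(n); x,y,z=P[...,0],P[...,1],P[...,2]
    red=((H<8)|(H>172))&(S>130)
    m=(ws&(abs(x-525)<35)&(y>165)&(y<240)&(z>8)&(z<125)&~((H>50)&(H<80)))
    q=P[m]; r=red[m]
    for a,b in((10,25),(25,40),(40,55),(55,72),(72,90),(90,125)):
        k=(q[:,2]>a)&(q[:,2]<b)
        if k.sum(): print('bottle z',a,b,k.sum(),r[k].mean().round(2),q[k].min(0).round(1),q[k].mean(0).round(1),q[k].max(0).round(1))
    m=(ws&(y>-20)&(y<330)&(x>370)&(x<460)&(z>5)&(z<45)); q=P[m]
    hd=m&(V<90)&(z>15)
    if hd.sum()>20:
        k=hd; print('handle',k.sum(),np.percentile(P[k],[2,50,98],axis=0).round(1).tolist(),cv2.minAreaRect(P[k][:,:2].astype(np.float32)))
    for a in range(-20,320,20):
        k=(q[:,1]>a)&(q[:,1]<a+20)&(q[:,2]>9)
        if k.sum(): print(a,k.sum(),q[k].min(0).round(1),np.median(q[k],0).round(1),q[k].max(0).round(1))
E
```

```text
top
bottle z 10 25 24 0.92 [509.8 183.7  10.2] [521.  188.   16.9] [534.7 204.8  24.3]
bottle z 25 40 26 0.88 [509.8 183.2  25.2] [518.3 190.   32.9] [536.9 206.3  39. ]
bottle z 40 55 28 0.96 [509.7 183.5  40. ] [519.9 188.7  48.1] [538.5 200.9  54.8]
bottle z 55 72 108 0.85 [510.5 184.9  55.1] [523.9 196.3  62. ] [541.1 215.   71.8]
bottle z 72 90 24 0.0 [518.3 191.6  75. ] [523.5 195.6  83.5] [530.9 202.9  89.9]
bottle z 90 125 27 0.0 [520.6 194.1  90.1] [525.7 198.5  98.2] [532.4 203.3 107.3]
handle 476 [[395.0, 165.1, 25.2], [404.4, 221.3, 30.3], [415.1, 279.1, 34.3]] ((405.5516357421875, 223.47988891601562), (21.460893630981445, 118.8106918334961), 0.841743528842926)
20 89 [403.9  20.4  12. ] [422.8  24.9  18.3] [453.8  38.1  24.9]
40 36 [403.7  40.2  13.8] [407.3  49.8  18.4] [411.   59.1  22.7]
60 33 [403.7  61.2  10.1] [406.1  70.3  18.3] [410.8  79.6  22.3]
80 35 [403.4  80.1  14.4] [408.   89.7  18.4] [410.6  99.3  22.8]
100 35 [403.3 101.   14.5] [405.8 110.5  18.2] [410.5 120.   25. ]
120 33 [403.2 120.1  13.3] [407.7 129.6  18.3] [410.5 139.2  21.8]
140 44 [400.6 140.2 
[... 1436 characters left out ...]
7.5] [409.6  99.8  19.2]
100 24 [402.2 101.3  13.4] [406.7 110.9  17.4] [409.5 119.9  21.1]
120 28 [401.1 120.2  13.1] [405.7 130.5  17. ] [409.4 139.8  20.2]
140 27 [399.5 141.1  15.4] [406.2 154.8  19.1] [412.4 159.4  23.8]
160 67 [393.7 164.1  10.3] [406.1 174.1  29. ] [417.1 179.8  31.8]
180 105 [393.  180.1   9.3] [406.7 191.4  29.1] [417.1 199.9  32.8]
200 106 [392.4 200.1  12.7] [406.2 209.6  29.1] [416.7 219.9  31.9]
220 116 [392.4 220.1   9.2] [407.  230.6  29.1] [416.9 240.   32.8]
240 127 [392.5 240.   10.8] [405.4 250.4  29. ] [416.4 259.9  32.3]
260 128 [392.  260.2  10.4] [405.8 270.1  27.9] [416.7 279.6  33.1]
280 105 [392.2 280.2   9. ] [405.6 284.4  22.5] [416.6 287.9  30. ]
```

```bash
cat >> h.py <<'E'
def shift(target,yaw=None,st=None):
    """target world TCP; yaw=world angle (deg) wanted for tool y. prints tool shift + spin"""
    st=st or telemetry.read_state(); R=st['orientation']; d=(np.array(target)-st['tool_pos'])@R
    a=np.degrees(np.arctan2(R[1,1],R[0,1])); sp=None
    if yaw is not None: sp=-np.radians((yaw-a+90)%180-90)
    print('tcp',st['tool_pos'].round(1),'yaw_y',a.round(2),'shift',d.round(1),'spin',sp, 'w',round(st['gripper_width'],1),'F',st['contact_force'].round(1),'t',st['t']); return d,sp
E
python3 - <<'E'
from meas import *
np.set_printoptions(suppress=True)
o=run()
for n,(s,P,H,S,V,ws) in o.items():
    x,y,z=P[...,0],P[...,1],P[...,2]
    print(n)
    for xa in range(440,760,30):
        print(xa,[int(np.nanmax(np.where((x>xa)&(x<xa+30)&(y>ya)&(y<ya+40),z,-1))) for ya in range(320,-400,-40)])
shift([526.5,201,170]); shift([526.5,201,43]); shift([400,0,100],-4.3)
E
```

```text
top
440 [27, 12, 7, 6, 6, 7, 6, 5, 21, 6, 8, 5, 6, 7, 6, 5, 260, 319]
470 [72, 14, 8, 5, 7, 5, 6, 6, 7, 7, 90, 104, 115, 126, 138, 189, 264, 322]
500 [52, 50, 8, 105, 105, 55, 59, 5, 6, 6, 89, 15, 16, 26, 15, 186, 261, 320]
530 [71, 71, 38, 70, 97, 60, 60, 6, 8, 13, 90, 16, 15, 27, 17, 178, 255, 353]
560 [71, 64, 62, 24, 37, 45, 57, 6, 9, 7, 89, 15, 15, 26, 15, 178, 250, 346]
590 [35, 85, 4, 37, 62, 50, 42, 18, 5, 6, 89, 84, 15, 26, 17, 173, 246, 321]
620 [30, 35, 26, 46, 49, 57, 45, 20, 6, 6, 90, 89, 17, 25, 15, 166, 242, 321]
650 [42, 125, 128, 128, 127, 123, 48, 7, 4, 6, 84, 99, 112, 123, 136, 164, 236, 295]
680 [37, 118, 133, 140, 79, 121, 138, 137, 9, 6, 5, 5, 6, 4, 5, 6, 6, 0]
710 [478, 478, 478, 478, 478, 478, 478, 478, 478, 478, 478, 478, 479, 479, 478, 478, 478, 478]
740 [472, 470, 471, 472, 471, 471, 471, 472, 471, 471, 472, 471, 472, 471, 471, 471, 472, 471]
side
440 [24, 10, 4, 3, 3, 3, 3, 3, 21, 3, 3, 4, 5, 3, 4, 3, 2, 317]
470 [35, 11, 4, 5, 3, 3, 3, 2, 3, 3, 91, 101, 113, 124, 136, 190, 268, 318]
500 [53, 34, 4, 105, 103, 54, 56, 3, 3, 4, 90, -1, 23, 23, 12, 189, 265, 
[... 288 characters left out ...]
1, 24, 11, 170, 245, 319]
650 [41, 124, 124, 124, 124, 124, 46, 3, 2, 3, 87, 98, 110, 119, 131, 170, 244, 311]
680 [39, 118, 137, 137, 76, 118, 136, 137, 2, 2, 2, 3, 2, 2, 2, 3, 2, 13]
710 [476, 476, 475, 476, 475, 475, 476, 475, 474, 475, 476, 476, 475, 475, 475, 475, 475, 475]
740 [468, 469, 468, 468, 468, 468, 468, 467, 468, 468, 468, 469, 468, 468, 468, 467, 467, 468]
tcp [221.1 503.5 231.2] yaw_y 66.29 shift [-401.3 -154.2   61.2] spin None w 85.6 F [0.3 0.5 0.3] t 0.4
tcp [221.1 503.5 231.2] yaw_y 66.29 shift [-401.3 -154.1  188.2] spin None w 85.6 F [0.3 0.5 0.3] t 0.4
tcp [221.1 503.5 231.2] yaw_y 66.29 shift [-366.3 -389.1  131.3] spin 1.2320699655110987 w 85.6 F [0.3 0.5 0.3] t 0.4
```

Call:
play_rows(
  rows=[
    [[55,-50,-20,0,0],[55,-105,-40,0,0],[55,-160,-62,0,0],[55,-215,-83,10,0],[55,-270,-105,20,0],[55,-325,-126,40,0],[55,-370,-143,55,0],[55,-401,-154,75,0]],
  ],
)

```text
t: 1.4
tool_pos: [528.3, 199.6, 156.1]
orientation: [[-0.915, 0.404, 0.001], [0.404, 0.915, 0.0], [-0.001, 0.001, -1.0]]
contact_force: [1.0, 0.8, 0.1]
gripper_width: 55.0
grasp_force: 0.0
```

```bash
python3 -c "
from h import *
shift([526.5,201,45])"
```

```text
tcp [528.3 199.6 156.1] yaw_y 66.18 shift [  2.4   0.5 111.1] spin None w 55.0 F [1.  0.8 0.1] t 1.4
```

Call:
play_rows(
  rows=[
    [[55,1,0,40,0],[55,2,0,75,0],[55,2,0,100,0],[55,2,0,111,0],[55,2,0,111,0],[20,2,0,111,0],[20,2,0,111,0],[20,2,0,111,0]],
  ],
)

```text
t: 2.4
tool_pos: [525.6, 202.4, 46.6]
orientation: [[-0.916, 0.402, 0.002], [0.402, 0.916, 0.001], [-0.002, 0.001, -1.0]]
contact_force: [-1.5, 0.2, 6.2]
gripper_width: 31.1
grasp_force: 59.5
```

```bash
python3 -c "
from h import *
c=np.array([572,-168.]); ly=np.array([-.0745,-.997])
b=c+40*ly; j=c-46*ly; print(b,j)
shift([*b,180],-4.3)"
```

```text
[ 569.02 -207.88] [ 575.427 -122.138]
tcp [525.6 202.4  46.6] yaw_y 66.29 shift [-205.  -358.  -133.5] spin 1.2321086132648353 w 31.1 F [-1.5  0.2  6.2] t 2.4
```

Call:
play_rows(
  rows=[
    [[20,0,0,-45,0],[20,0,0,-95,0.1],[20,-20,-35,-130,0.25],[20,-45,-80,-133,0.4],[20,-70,-125,-133,0.55],[20,-97,-170,-133,0.7],[20,-124,-217,-133,0.85],[20,-150,-262,-133,1.0]],
  ],
)

```text
t: 3.4
tool_pos: [556.6, -99.8, 178.6]
orientation: [[-0.151, 0.988, 0.001], [0.988, 0.151, -0.0], [-0.0, 0.001, -1.0]]
contact_force: [0.7, -0.5, -1.0]
gripper_width: 31.7
grasp_force: 59.5
```

```bash
python3 -c "
from h import *
shift([569,-208,180],-4.3);shift([569,-208,60],-4.3)"
```

```text
tcp [556.6 -99.8 178.6] yaw_y 8.71 shift [-108.8   -4.1   -1.4] spin 0.22700863603650273 w 31.7 F [ 0.7 -0.5 -1. ] t 3.4
tcp [556.6 -99.8 178.6] yaw_y 8.71 shift [-108.8   -4.2  118.6] spin 0.22700863603650273 w 31.7 F [ 0.7 -0.5 -1. ] t 3.4
```

Call:
play_rows(
  rows=[
    [[20,-40,-2,0,0.12],[20,-80,-4,0,0.227],[20,-109,-4,0,0.227],[20,-109,-4,20,0.227],[20,-109,-4,50,0.227],[20,-109,-4,80,0.227],[20,-109,-4,80,0.227],[20,-109,-4,80,0.227]],
  ],
)

```text
t: 4.4
tool_pos: [570.2, -206.6, 99.4]
orientation: [[0.07, 0.998, 0.001], [0.998, -0.07, -0.001], [-0.0, 0.001, -1.0]]
contact_force: [0.7, 0.3, -0.5]
gripper_width: 31.3
grasp_force: 59.6
```

```bash
python3 -c "
from h import *
shift([569,-208,56],-4.3)
s=cam('top'); save(s,'top1'); s2=cam('side')
cv2.imwrite('pics/c1.png',np.hstack([cv2.resize(s['color'][120:270,280:520],None,fx=1.6,fy=1.6),cv2.resize(s2['color'][100:250,220:460],None,fx=1.6,fy=1.6)])[:,:,::-1])"
```

```text
tcp [ 570.2 -206.6   99.4] yaw_y -4.01 shift [-1.5 -1.2 43.4] spin 0.005089747567984426 w 31.3 F [ 0.7  0.3 -0.5] t 4.4
```

View pics/c1.png

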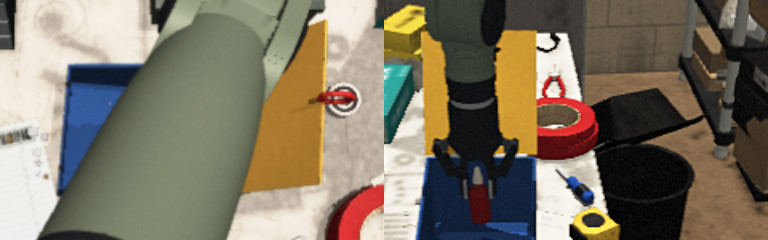

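The crop shows the gripper inside the locker over the back row, with the bottle held about upright and clear of the lid. I'm lowering it and letting go.

Call:
play_rows(
  rows=[
    [[20,-1,-1,20,0],[20,-1,-1,34,0],[20,-1,-1,42,0],[20,-1,-1,43,0],[20,-1,-1,43,0],[50,-1,-1,43,0],[50,-1,-1,43,0],[50,-1,-1,43,0]],
  ],
)

```text
t: 5.5
tool_pos: [568.6, -207.3, 55.2]
orientation: [[0.07, 0.998, 0.0], [0.998, -0.07, 0.0], [0.0, 0.0, -1.0]]
contact_force: [0.0, -0.1, -0.4]
gripper_width: 49.7
grasp_force: 0.0
```

Call:
play_rows(
  rows=[
    [[55,0,0,-20,0],[55,0,0,-60,0],[55,0,0,-100,0],[55,0,0,-140,0],[60,50,0,-150,-0.1],[60,110,0,-150,-0.25],[60,170,0,-150,-0.4],[60,230,0,-150,-0.55]],
  ],
)

```text
t: 6.5
tool_pos: [584.7, 23.9, 205.3]
orientation: [[-0.466, 0.885, 0.0], [0.885, 0.466, 0.0], [-0.0, 0.0, -1.0]]
contact_force: [1.1, -0.6, 0.3]
gripper_width: 60.3
grasp_force: 0.0
```

```bash
python3 - <<'E'
from meas import *
o=run(); c=np.array([572,-168.]); ly=np.array([-.0745,-.997]); lx=np.array([-.997,.0745])
for n,(s,P,H,S,V,ws) in o.items():
    x,y,z=P[...,0],P[...,1],P[...,2]; red=((H<8)|(H>172))&(S>130)
    for nm,k in(('red',red&(z<95)),('white',(S<60)&(V>140)&(z>88)&(z<125))):
        q=P[ws&k&(z>15)&(abs(x-570)<80)&(y<-100)&(y>-255)]
        if len(q): L=np.c_[(q[:,:2]-c)@lx,(q[:,:2]-c)@ly,q[:,2]]; print(n,nm,len(q),np.percentile(L,[3,50,97],axis=0).round(1).tolist())
    q=P[ws&(H>50)&(H<80)&(S>100)&(z>40)&(z<75)&(y>0)&(y<250)]; print('cap',np.percentile(q,[3,50,97],axis=0).round(1).tolist()) if len(q) else 0
shift([540,107.5,120]); shift([540,107.5,22])
E
```

```text
top red 136 [[-6.0, 25.3, 29.0], [10.6, 35.2, 68.5], [17.6, 53.7, 78.7]]
top white 13 [[-1.2, 38.5, 100.6], [3.5, 42.3, 113.4], [6.8, 44.5, 115.0]]
side red 157 [[-11.7, 20.7, 16.0], [-1.6, 26.6, 39.3], [15.6, 38.4, 74.4]]
side white 1 [[-0.9, 33.9, 106.5], [-0.9, 33.9, 106.5], [-0.9, 33.9, 106.5]]
cap [[523.6, 93.0, 42.0], [541.0, 115.7, 53.3], [559.6, 129.4, 56.6]]
tcp [584.4  27.8 205.3] yaw_y 28.02 shift [91.1 -1.8 85.4] spin None w 60.0 F [ 0.4 -0.1  0.2] t 6.6
tcp [584.4  27.8 205.3] yaw_y 28.02 shift [ 90.9  -1.9 183.4] spin None w 60.0 F [ 0.4 -0.1  0.2] t 6.6
```

Call:
play_rows(
  rows=[
    [[66,15,0,0,-0.18],[66,45,-1,20,-0.36],[66,75,-2,40,-0.54],[66,91,-2,60,-0.72],[66,91,-2,80,-0.9],[66,91,-2,85,-1.08],[66,91,-2,85,-1.26],[66,91,-2,85,-1.43]],
  ],
)

```text
t: 7.6
tool_pos: [540.9, 101.4, 120.0]
orientation: [[-0.942, -0.337, -0.0], [-0.337, 0.942, -0.0], [0.0, -0.0, -1.0]]
contact_force: [-0.8, -0.3, -0.6]
gripper_width: 65.9
grasp_force: 0.0
```

```bash
python3 - <<'E'
from h import *
shift([540,107.5,22])
E
```

```text
tcp [540.9 101.4 120. ] yaw_y 109.69 shift [-1.3  6.1 98. ] spin None w 65.9 F [-0.8 -0.3 -0.6] t 7.6
```

Call:
play_rows(
  rows=[
    [[66,-1,6,25,0],[66,-1,6,55,0],[66,-1,6,85,0],[66,-1,6,100,0],[66,-1,6,100,0],[30,-1,6,100,0],[30,-1,6,100,0],[30,-1,6,100,0]],
  ],
)

```text
t: 8.6
tool_pos: [540.9, 107.8, 22.1]
orientation: [[-0.943, -0.333, 0.002], [-0.333, 0.943, -0.0], [-0.002, -0.001, -1.0]]
contact_force: [-2.0, -0.9, 5.6]
gripper_width: 42.4
grasp_force: 60.2
```

```bash
python3 - <<'E'
from h import *
shift([575.5,-122,150],-4.3)
E
```

```text
tcp [540.9 107.8  22.1] yaw_y 109.43 shift [  43.5 -228.4 -127.7] spin -1.1566649623401886 w 42.4 F [-2.  -0.9  5.6] t 8.6
```

Call:
play_rows(
  rows=[
    [[30,0,0,-40,0],[30,0,-10,-85,-0.15],[30,9,-45,-120,-0.33],[30,17,-90,-128,-0.51],[30,26,-135,-128,-0.69],[30,34,-180,-128,-0.87],[30,42,-220,-128,-1.05],[30,43,-228,-128,-1.157]],
  ],
)

```text
t: 9.6
tool_pos: [575.8, -124.3, 149.1]
orientation: [[-0.074, -0.997, 0.002], [-0.997, 0.074, -0.001], [0.001, -0.002, -1.0]]
contact_force: [0.9, 0.1, -1.1]
gripper_width: 42.5
grasp_force: 61.4
```

```bash
python3 - <<'E'
from meas import *
shift([575.5,-122,31],-4.3)
s=cam('side'); cv2.imwrite('pics/c2.png',cv2.resize(s['color'][100:320,200:400],None,fx=2.5,fy=2.5)[:,:,::-1])
E
```

```text
tcp [ 575.8 -124.3  149.1] yaw_y 175.75 shift [ -2.4   0.7 118.1] spin 0.0009089932132233843 w 42.5 F [ 0.9  0.1 -1.1] t 9.6
```

View pics/c2.png

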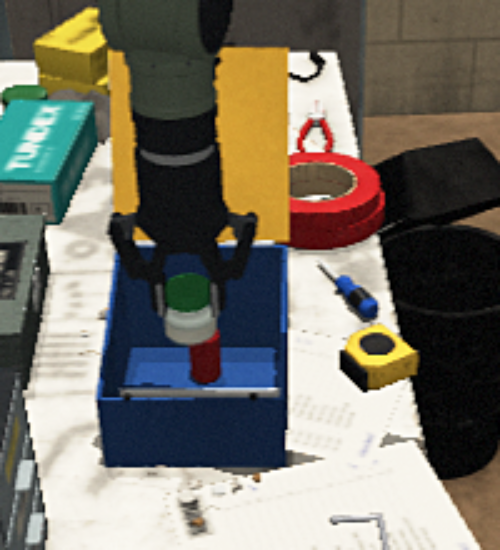

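The crop shows the jar held over the front row with its green cap up, and the bottle standing behind the rib. I'm lowering the jar and letting go.

Call:
play_rows(
  rows=[
    [[30,-1,0,40,0],[30,-1,0,80,0],[30,-1,0,105,0],[30,-1,0,114,0],[30,-1,0,116.5,0],[30,-1,0,117.5,0],[60,-1,0,117.5,0],[66,-1,0,117.5,0]],
  ],
)

```text
t: 10.65
tool_pos: [576.1, -120.6, 31.7]
orientation: [[-0.075, -0.997, 0.002], [-0.997, 0.075, -0.001], [0.001, -0.002, -1.0]]
contact_force: [0.3, -0.6, -0.2]
gripper_width: 66.0
grasp_force: 0.0
```

Call:
play_rows(
  rows=[
    [[66,0,0,0,0],[66,0,0,-20,0],[66,0,0,-60,0],[66,0,0,-100,0],[66,0,0,-130,0],[60,-50,10,-130,0],[60,-110,30,-130,0],[60,-170,60,-130,0]],
  ],
)

```text
t: 11.65
tool_pos: [530.1, 50.2, 161.1]
orientation: [[-0.075, -0.997, 0.001], [-0.997, 0.075, 0.0], [-0.0, -0.001, -1.0]]
contact_force: [0.7, 0.6, 0.0]
gripper_width: 59.9
grasp_force: 0.0
```

```bash
python3 - <<'E'
from meas import *
o=run(); c=np.array([572,-168.]); ly=np.array([-.0745,-.997]); lx=np.array([-.997,.0745])
for n,(s,P,H,S,V,ws) in o.items():
    x,y,z=P[...,0],P[...,1],P[...,2]; red=((H<8)|(H>172))&(S>130)
    for nm,k in(('red',red&(z<95)),('cap',(H>50)&(H<80)&(S>100)&(z>40)&(z<80))):
        q=P[ws&k&(z>15)&(abs(x-570)<80)&(y<-80)&(y>-255)]
        if len(q): L=np.c_[(q[:,:2]-c)@lx,(q[:,:2]-c)@ly,q[:,2]]; print(n,nm,len(q),np.percentile(L,[3,50,97],axis=0).round(1).tolist())
    q=P[ws&(V<90)&(abs(x-405)<25)&(y>150)&(y<300)&(z>26)&(z<38)]; print(np.percentile(q,[2,50,98],axis=0).round(1).tolist())
shift([405.7,225,120],.5)
E
```

```text
top red 138 [[-5.6, 25.1, 28.8], [10.8, 35.4, 68.8], [17.4, 54.0, 79.7]]
top cap 268 [[-17.8, -65.8, 60.2], [0.9, -48.0, 65.7], [19.5, -30.0, 68.6]]Traceback (most recent call last):
  File "<stdin>", line 8, in <module>
    return _quantile_unchecked(
        a, q, axis, out, overwrite_input, method, keepdims, weights)
    return _ureduce(a,
                    func=_quantile_ureduce_func,
    ...<5 lines>...
                    overwrite_input=overwrite_input,
                    method=method)
    r = func(a, **kwargs)
    result = _quantile(arr,
                       quantiles=q,
    ...<2 lines>...
                       out=out,
                       weights=wgt)
    slices_having_nans = np.isnan(arr[-1, ...])
                                  ~~~^^^^^^^^^
IndexError: index -1 is out of bounds for axis 0 with size 0
```

```bash
python3 - <<'E'
from h import *
shift([405.8,205,90],.5)
E
```

```text
tcp [526.9  53.5 160.8] yaw_y 176.12 shift [-142.8  130.9   71.3] spin -0.0764829968506234 w 59.9 F [ 1.1 -0.6 -0.1] t 11.75
```

Call:
play_rows(
  rows=[
    [[60,-35,32,0,-0.02],[60,-72,66,0,-0.04],[60,-108,99,20,-0.06],[60,-135,123,45,-0.076],[60,-143,131,71,-0.076],[60,-143,131,71,-0.076],[60,-143,131,71,-0.076],[60,-143,131,71,-0.076]],
  ],
)

```text
t: 12.75
tool_pos: [411.7, 200.8, 90.8]
orientation: [[0.0, -1.0, 0.002], [-1.0, -0.0, 0.0], [-0.0, -0.002, -1.0]]
contact_force: [-0.1, -0.5, 0.3]
gripper_width: 60.2
grasp_force: 0.0
```

```bash
python3 - <<'E'
from h import *
shift([405.8,205,3],.5)
s=cam('side');P=cloud(s);V=s['color'].max(2);x,y,z=P[...,0],P[...,1],P[...,2]
m=(y>-20)&(y<290)&(x>370)&(x<460)&(z>5)&(z<45)
for a in range(20,300,30):
    q=P[m&(y>a)&(y<a+30)&(z>12)]
    if len(q): print(a,len(q),np.percentile(q,[3,50,97],axis=0).round(1).tolist())
E
```

```text
tcp [411.7 200.8  90.8] yaw_y -180.0 shift [-4.2  6.1 87.8] spin -0.00864383505972538 w 60.2 F [-0.1 -0.5  0.3] t 12.75
20 2 [[430.2, 28.4, 14.0], [431.4, 28.8, 14.4], [432.5, 29.1, 14.8]]
50 3 [[403.9, 75.7, 17.2], [404.0, 77.2, 17.8], [406.2, 77.6, 18.6]]
80 38 [[402.5, 83.0, 14.3], [406.3, 95.3, 17.9], [409.6, 106.4, 20.4]]
110 39 [[402.0, 111.5, 14.5], [406.3, 124.0, 17.7], [409.4, 138.1, 19.5]]
140 43 [[395.9, 141.0, 16.3], [406.0, 156.4, 20.3], [413.6, 169.4, 29.9]]
170 151 [[394.4, 170.9, 16.2], [406.5, 185.0, 29.2], [417.0, 198.5, 31.6]]
200 165 [[393.8, 200.8, 19.8], [406.0, 214.7, 29.2], [416.7, 228.8, 32.2]]
230 184 [[393.4, 231.3, 19.4], [405.7, 245.9, 29.5], [416.4, 259.0, 32.4]]
260 218 [[393.5, 261.4, 13.6], [405.4, 277.1, 27.0], [416.2, 286.1, 30.5]]
```

Call:
play_rows(
  rows=[
    [[60,-4,6,30,-0.009],[60,-4,6,60,-0.009],[60,-4,6,80,-0.009],[60,-4,6,87,-0.009],[60,-4,6,87.5,-0.009],[15,-4,6,87.5,-0.009],[15,-4,6,87.5,-0.009],[15,-4,6,87.5,-0.009]],
  ],
)

```text
t: 13.8
tool_pos: [404.9, 205.3, 3.2]
orientation: [[0.01, -1.0, 0.002], [-1.0, -0.01, 0.0], [-0.0, -0.002, -1.0]]
contact_force: [-0.3, 0.3, 5.9]
gripper_width: 22.9
grasp_force: 59.4
```

```bash
python3 - <<'E'
from h import *
shift([405.8,205,203],-4.3)
E
```

```text
tcp [404.9 205.3   3.2] yaw_y -179.4 shift [   0.2   -1.2 -199.8] spin 0.08543417699208693 w 22.9 F [-0.3  0.3  5.9] t 13.8
```

Call:
play_rows(
  rows=[
    [[15,0,0,-10,0],[15,0,0,-40,0],[15,0,0,-90,0],[15,0,0,-140,0],[15,0,0,-195,0],[15,0,0,-250,0],[15,0,0,-305,0.04],[15,0,0,-342,0.085]],
  ],
)

```text
t: 14.8
tool_pos: [403.9, 205.1, 347.6]
orientation: [[-0.076, -0.997, 0.003], [-0.997, 0.076, 0.001], [-0.001, -0.003, -1.0]]
contact_force: [0.5, 0.1, -1.8]
gripper_width: 23.3
grasp_force: 59.0
```

Call:
play_rows(
  rows=[
    [[15,30,0,0,0],[15,75,0,0,0],[15,120,0,0,0],[15,165,-10,0,0],[15,210,-20,0,0],[15,250,-25,0,0],[15,275,-30,0,0],[15,275,-30,0,0]],
  ],
)

```text
t: 15.8
tool_pos: [413.1, -72.5, 344.5]
orientation: [[-0.078, -0.997, -0.0], [-0.997, 0.078, 0.0], [-0.0, 0.0, -1.0]]
contact_force: [-1.1, 0.4, -1.7]
gripper_width: 23.2
grasp_force: 59.0
```

```bash
cat > eye.py <<'E'
from meas import *
np.set_printoptions(suppress=True)
st=telemetry.read_state(); R=st['orientation']; T=st['tool_pos']; print('tcp',T.round(1),'yaw',np.degrees(np.arctan2(R[1,1],R[0,1])).round(2),'F',st['contact_force'].round(1),st['gripper_width'].round(1))
tx,ty=R[:,0],R[:,1]
print('pred hook',(T+180*tx-22*ty+[0,0,12]).round(1))
o=run()
for n,(s,P,H,S,V,ws) in o.items():
    x,y,z=P[...,0],P[...,1],P[...,2]; red=((H<8)|(H>172))&(S>130)
    m=ws&red&(z>60)&(y<0)&(abs(x-558)<25)&~((abs(x-569)<30)&(abs(y+208)<35)&(z<100))
    nn,lab,stt,cen=cv2.connectedComponentsWithStats(m.astype(np.uint8)); 
    q=P[m]; 
    if len(q)>5:
        print(n,'eye',len(q),np.percentile(q,[2,50,98],axis=0).round(1).tolist(),'px',np.argwhere(m).mean(0).round(1))
    L=(P-T)@np.c_[tx,-ty,[0,0,1]]
    k=(abs(L[...,1]-20)<45)&(abs(L[...,2]-12)<40)&(L[...,0]>45)&(L[...,0]<210)&(S<110)&(z>50)
    for a in (50,75,100,125,150,172):
        w=k&(L[...,0]>a)&(L[...,0]<a+(25 if a<170 else 25))
        if w.sum()>3: print('rod',a,w.sum(),np.percentile(L[w],[5,50,95],axis=0).round(1).tolist())
E
python3 eye.py
```

```text
Traceback (most recent call last):
  File "eye.py", line 3, in <module>
    st=telemetry.read_state(); R=st['orientation']; T=st['tool_pos']; print('tcp',T.round(1),'yaw',np.degrees(np.arctan2(R[1,1],R[0,1])).round(2),'F',st['contact_force'].round(1),st['gripper_width'].round(1))
                                                                                                                                                                                   ^^^^^^^^^^^^^^^^^^^^^^^^^
AttributeError: 'float' object has no attribute 'round'
```

```bash
sed -i "s/,st\['gripper_width'\].round(1))/,st['gripper_width'])/" eye.py; python3 eye.py
```

```text
tcp [413.1 -72.5 344.5] yaw 175.55 F [-1.1  0.4 -1.7] 23.24343693704027
pred hook [ 421.  -253.7  356.5]
top eye 139 [[553.6, -378.6, 318.5], [556.5, -363.0, 341.0], [559.9, -345.7, 353.1]] px [180.5 490.1]
rod 100 24 [[116.8, -3.3, 13.2], [120.3, -0.5, 15.7], [124.0, 3.6, 18.4]]
rod 125 79 [[125.9, -3.7, 12.9], [136.6, -0.5, 16.3], [149.0, 3.1, 17.8]]
rod 150 76 [[151.0, -3.7, 13.1], [162.3, -0.3, 16.0], [173.2, 3.2, 18.4]]
rod 172 156 [[174.8, -2.4, 12.9], [179.5, 20.9, 15.8], [183.2, 43.3, 18.0]]
side eye 45 [[555.2, -379.6, 316.1], [558.4, -352.1, 333.3], [562.3, -341.8, 349.6]] px [111.8 278.5]
rod 50 8 [[63.8, -3.2, 12.9], [68.3, -1.0, 13.8], [74.2, 1.2, 14.7]]
rod 75 18 [[76.7, -3.8, 12.3], [85.0, 0.4, 13.6], [97.8, 2.9, 15.0]]
rod 100 17 [[100.8, -4.6, 11.5], [108.7, -2.0, 13.0], [122.2, 2.2, 15.5]]
rod 172 17 [[174.2, 29.9, 8.5], [177.8, 35.1, 11.4], [180.0, 39.7, 14.3]]
```

```bash
python3 - <<'E'
from h import *
shift([489,-177,326],-4.3)
E
```

```text
tcp [413.  -71.  344.5] yaw_y 175.7 shift [100.  -83.8  18.4] spin 8.171934910160226e-05 w 22.9 F [ 0.6  0.7 -1.3] t 15.9
```

Call:
play_rows(
  rows=[
    [[15,20,-17,0,0],[15,45,-38,0,0],[15,70,-59,0,0],[15,90,-76,0,0],[15,100,-84,0,0],[15,100,-84,8,0],[15,100,-84,18,0],[15,100,-84,18,0]],
  ],
)

```text
t: 16.9
tool_pos: [488.7, -176.2, 325.2]
orientation: [[-0.074, -0.997, -0.002], [-0.997, 0.074, 0.001], [-0.001, 0.002, -1.0]]
contact_force: [0.3, 0.8, -0.9]
gripper_width: 23.0
grasp_force: 59.1
```

```bash
python3 eye.py; python3 - <<'E'
from h import *
shift([548.6,-181.4,326],-4.3)
s=cam('top'); s2=cam('side')
cv2.imwrite('pics/c3.png',np.hstack([cv2.resize(s['color'][120:270,400:520],None,fx=3,fy=3),cv2.resize(s2['color'][70:220,220:340],None,fx=3,fy=3)])[:,:,::-1])
E
```

```text
tcp [ 488.7 -176.2  325.2] yaw 175.77 F [ 0.3  0.8 -0.9] 23.016367849100387
pred hook [ 497.4 -357.3  337. ]
rod 172 7 [[181.5, -3.7, 13.5], [183.1, -2.0, 14.8], [184.7, 1.0, 17.5]]
side eye 38 [[548.2, -373.8, 317.0], [557.7, -344.4, 337.4], [562.1, -166.6, 419.9]] px [112.7 278.6]
rod 50 5 [[66.3, -1.4, 13.8], [69.7, 0.5, 15.0], [72.4, 2.8, 15.5]]
rod 75 14 [[76.7, -1.6, 12.7], [89.8, 0.8, 13.9], [98.9, 3.5, 15.7]]
rod 100 11 [[104.3, -0.8, 13.1], [115.5, 1.6, 14.4], [122.0, 4.2, 15.8]]
rod 125 4 [[128.0, -0.1, 13.4], [129.7, 3.2, 14.1], [132.5, 4.5, 14.8]]
rod 150 8 [[164.0, -1.6, -22.3], [167.7, -1.4, -13.0], [174.2, 27.8, 5.7]]
rod 172 8 [[173.8, 13.5, -3.7], [177.2, 43.8, 10.1], [181.0, 46.5, 13.6]]
tcp [ 489.4 -176.7  326.3] yaw_y 175.76 shift [  0.3 -59.3   0.3] spin 0.001057743023414233 w 23.0 F [-0.9  0.5 -1.8] t 17.0
```

View pics/c3.png

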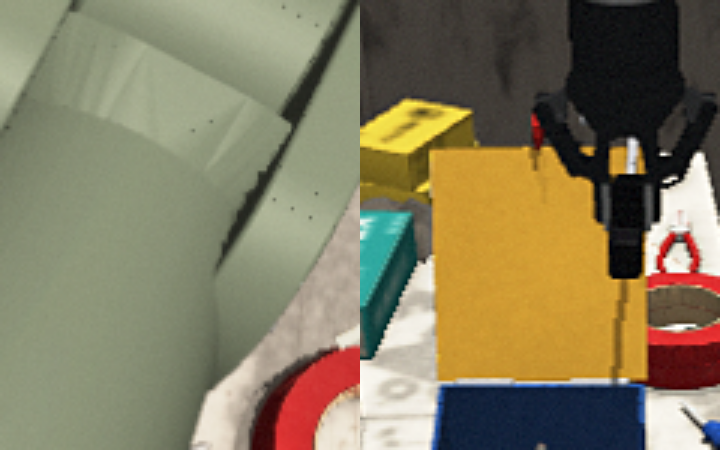

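The top view of the eye is blocked by the arm. In the side crop the red eye sits left of the gripper at (537,125), level with the rod. I'm sliding in slowly and watching the force.

Call:
play_rows(
  rows=[
    [[15,0,-6,0,0],[15,0,-12,0,0],[15,0,-18,0,0],[15,0,-24,0,0],[15,0,-29,0,0],[15,0,-33,0,0],[15,0,-36,0,0],[15,0,-38,0,0]],
  ],
)

```text
t: 18.1
tool_pos: [527.8, -180.2, 326.3]
orientation: [[-0.075, -0.997, -0.0], [-0.997, 0.075, 0.0], [-0.0, 0.0, -1.0]]
contact_force: [0.4, 0.4, -1.4]
gripper_width: 22.8
grasp_force: 59.1
```

```bash
python3 eye.py; python3 - <<'E'
from h import *
print(telemetry.read_state()['moment'])
s2=cam('side')
cv2.imwrite('pics/c4.png',cv2.resize(s2['color'][85:165,230:350],None,fx=5,fy=5)[:,:,::-1])
E
```

```text
tcp [ 527.8 -180.2  326.3] yaw 175.73 F [ 0.4  0.4 -1.4] 22.79855957427839
pred hook [ 536.3 -361.3  338.3]
top eye 56 [[553.4, -379.7, 323.5], [555.7, -373.1, 348.6], [559.4, -360.6, 353.4]] px [180.1 496.6]
rod 150 75 [[152.1, -4.1, -7.2], [163.0, -0.8, 15.3], [173.6, 2.6, 17.3]]
rod 172 143 [[174.1, -3.2, 12.3], [180.0, 17.0, 15.4], [184.3, 39.8, 17.7]]
side eye 23 [[541.9, -348.2, 322.6], [557.5, -342.9, 336.2], [562.1, -127.5, 410.6]] px [116.2 278.8]
rod 50 6 [[63.7, -1.1, 12.5], [71.0, 1.1, 13.4], [74.0, 3.7, 15.1]]
rod 75 12 [[80.2, -2.5, 11.3], [88.6, 0.2, 13.2], [97.9, 3.3, 14.7]]
rod 100 9 [[101.5, -0.8, 11.7], [116.5, 1.6, 12.6], [123.7, 4.1, 14.8]]
rod 150 4 [[161.2, 2.8, -26.9], [161.7, 25.0, -12.8], [165.6, 47.5, -0.0]]
[ 0.03334942 -0.01691183 -0.01632622]
```

View pics/c4.png

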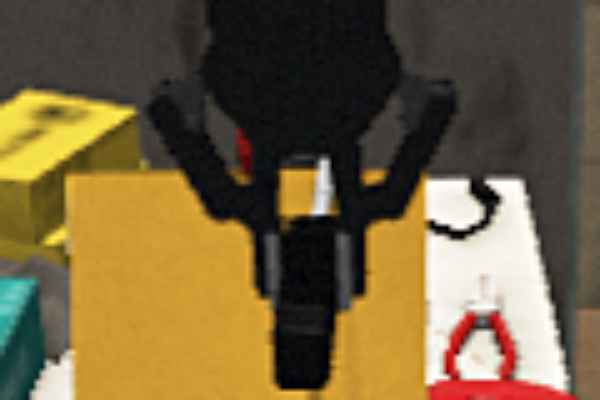

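No contact so far (force unchanged). The crop shows only the ring's left edge, with the gripper in front. I'm pushing in the rest of the way and checking from the top.

Call:
play_rows(
  rows=[
    [[15,0,-4,0,0],[15,0,-8,0,0],[15,0,-12,0,0],[15,0,-16,0,0],[15,0,-19,0,0],[15,0,-21,0,0],[15,0,-21,0,0],[15,0,-21,0,0]],
  ],
)

```text
t: 19.25
tool_pos: [548.6, -181.7, 326.3]
orientation: [[-0.075, -0.997, -0.0], [-0.997, 0.075, 0.0], [-0.0, 0.0, -1.0]]
contact_force: [-0.2, 0.2, -0.8]
gripper_width: 23.2
grasp_force: 59.1
```

```bash
python3 eye.py; python3 - <<'E'
from h import *
s2=cam('top')
cv2.imwrite('pics/c5.png',cv2.resize(s2['color'][150:220,440:540],None,fx=6,fy=6)[:,:,::-1])
E
```

```text
tcp [ 548.6 -181.7  326.3] yaw 175.73 F [-0.2  0.2 -0.8] 23.155222755977412
pred hook [ 557.1 -362.9  338.3]
top eye 126 [[553.8, -379.0, 319.0], [556.6, -361.1, 343.4], [560.2, -345.7, 353.7]] px [180.2 490. ]
rod 125 12 [[146.4, -3.9, 13.2], [148.3, -1.5, 15.5], [149.8, 1.6, 18.0]]
rod 150 82 [[152.6, -4.0, -9.3], [164.3, -1.0, 15.4], [174.5, 18.6, 18.0]]
rod 172 144 [[174.0, -3.7, -8.7], [179.5, 14.2, 15.2], [184.0, 41.6, 17.6]]
side eye 10 [[547.3, -370.8, 316.3], [557.8, -347.1, 323.1], [560.5, -117.0, 387.7]] px [120.9 279.4]
rod 50 4 [[63.5, -2.5, 11.2], [67.1, -1.0, 14.8], [73.2, 0.7, 15.3]]
rod 75 13 [[75.9, -2.6, 11.8], [84.3, 0.9, 13.7], [96.2, 3.0, 15.1]]
```

View pics/c5.png

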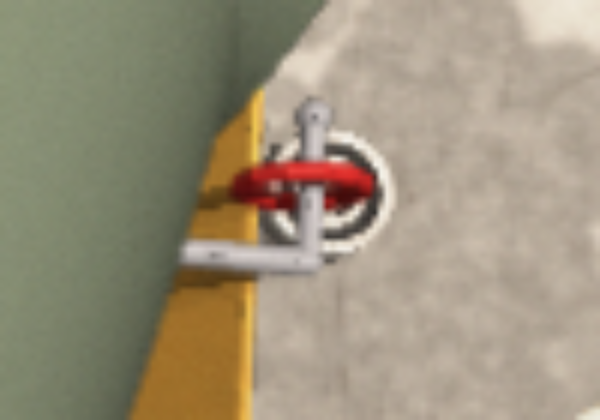

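The top crop shows the pin passing under the ring's top bar, with the ball out beyond it at (313,110), so the hook is in the eye. Next I'm computing the arc.

```bash
python3 - <<'E'
import numpy as np
r=216; u0,z0=-99.5,338.3-141
th=np.r_[116.8-4*np.arange(1,33)*1.0,]
off=np.array([u0-r*np.cos(np.radians(116.8)),z0-r*np.sin(np.radians(116.8))])
prev=np.array([u0,z0]);k=0
for c in range(4):
    rows=[]
    for i in range(8):
        t=np.radians(th[k]);b=max(0,1-k/12);p=np.array([r*np.cos(t),r*np.sin(t)])+off*b;rows.append([-(p[0]-prev[0]).round(0),-(p[1]-prev[1]).round(0)]);k+=1
    prev=prev-np.array(rows[-1]); print(c,th[k-1],rows,prev+[0,141])
E
```

```text
0 84.8 [[np.float64(-14.0), np.float64(-6.0)], [np.float64(-28.0), np.float64(-11.0)], [np.float64(-43.0), np.float64(-15.0)], [np.float64(-57.0), np.float64(-18.0)], [np.float64(-73.0), np.float64(-20.0)], [np.float64(-88.0), np.float64(-21.0)], [np.float64(-103.0), np.float64(-21.0)], [np.float64(-118.0), np.float64(-20.0)]] [ 18.5 358.3]
1 52.8 [[np.float64(-15.0), np.float64(3.0)], [np.float64(-30.0), np.float64(6.0)], [np.float64(-45.0), np.float64(10.0)], [np.float64(-59.0), np.float64(16.0)], [np.float64(-73.0), np.float64(22.0)], [np.float64(-87.0), np.float64(29.0)], [np.float64(-100.0), np.float64(37.0)], [np.float64(-112.0), np.float64(45.0)]] [130.5 313.3]
2 20.799999999999997 [[np.float64(-12.0), np.float64(10.0)], [np.float64(-23.0), np.float64(20.0)], [np.float64(-33.0), np.float64(31.0)], [np.float64(-42.0), np.float64(43.0)], [np.float64(-51.0), np.float64(55.0)], [np.float64(-59.0), np.float64(68.0)], [np.float64(-66.0), np.float64(82.0)], [np.float64(-71.0), np.float64(96.0)]] [201.5 217.3]
3 -11.200000000000003 [[np.float64(-5.0), np.float64(14.0)], [np.float64(-9.0), np.float64(28.0)], [np.float64(-12.0), np.float64(43.0)], [np.float64(-14.0), np.float64(58.0)], [np.float64(-14.0), np.float64(73.0)], [np.float64(-14.0), np.float64(88.0)], [np.float64(-13.0), np.float64(103.0)], [np.float64(-10.0), np.float64(118.0)]] [211.5  99.3]
```

Call:
play_rows(
  rows=[
    [[15,-8,0,-3,0],[15,-18,0,-7,0],[15,-30,0,-11,0],[15,-43,0,-15,0],[15,-57,0,-18,0],[15,-73,0,-20,0],[15,-88,0,-21,0],[15,-103,0,-21,0]],
  ],
)

```text
t: 20.4
tool_pos: [556.5, -78.0, 347.5]
orientation: [[-0.074, -0.997, 0.0], [-0.997, 0.074, -0.0], [0.0, -0.0, -1.0]]
contact_force: [0.2, -0.7, -1.5]
gripper_width: 23.0
grasp_force: 59.0
```

```bash
python3 eye.py
```

```text
tcp [556.5 -78.  347.5] yaw 175.75 F [ 0.2 -0.7 -1.5] 23.02063638100995
pred hook [ 565.1 -259.1  359.5]
top eye 129 [[560.9, -285.1, 343.2], [563.3, -270.1, 369.2], [566.8, -251.1, 377.5]] px [171.7 438.9]
rod 50 69 [[52.3, -3.9, 13.0], [62.9, -0.9, 15.4], [73.6, 3.1, 18.5]]
rod 75 76 [[75.5, -3.8, 13.0], [87.1, -1.0, 15.8], [98.6, 2.9, 18.2]]
rod 100 76 [[101.6, -4.1, 12.9], [113.0, -1.4, 15.5], [124.2, 2.4, 17.8]]
rod 125 74 [[126.7, -4.2, 12.7], [137.7, -1.3, 15.9], [148.6, 2.8, 18.0]]
rod 150 75 [[151.0, -4.1, 13.0], [162.2, -1.2, 15.5], [173.6, 3.0, 17.7]]
rod 172 194 [[175.4, -2.9, -10.5], [182.3, 14.9, 14.6], [196.3, 44.2, 17.9]]
rod 50 10 [[64.1, -2.6, 11.7], [69.7, 0.2, 13.6], [72.9, 3.7, 14.9]]
rod 75 9 [[76.2, -1.2, 12.7], [86.6, 2.3, 13.2], [96.1, 4.0, 13.8]]
```

Call:
play_rows(
  rows=[
    [[15,-15,0,1,0],[15,-30,0,4,0],[15,-45,0,7,0],[15,-60,0,11,0],[15,-74,0,17,0],[15,-88,0,23,0],[15,-102,0,30,0],[15,-115,0,38,0]],
  ],
)

```text
t: 21.5
tool_pos: [564.9, 36.6, 308.7]
orientation: [[-0.074, -0.997, -0.0], [-0.997, 0.074, 0.0], [-0.0, 0.0, -1.0]]
contact_force: [-0.2, -1.3, -0.1]
gripper_width: 23.2
grasp_force: 59.0
```

```bash
python3 eye.py | head -4
```

```text
tcp [564.9  36.6 308.7] yaw 175.73 F [-0.2 -1.3 -0.1] 23.237595052547647
pred hook [ 573.4 -144.6  320.7]
top eye 122 [[569.2, -170.1, 313.0], [572.2, -155.1, 337.8], [576.2, -135.3, 347.1]] px [171.1 366.2]
rod 50 74 [[50.3, -4.5, 12.8], [60.2, -1.1, 15.7], [72.9, 3.2, 18.6]]
```

Call:
play_rows(
  rows=[
    [[15,-12,0,8,0],[15,-24,0,18,0],[15,-35,0,28,0],[15,-45,0,39,0],[15,-54,0,51,0],[15,-63,0,63,0],[15,-71,0,76,0],[15,-78,0,90,0]],
  ],
)

```text
t: 22.6
tool_pos: [570.7, 113.9, 218.3]
orientation: [[-0.075, -0.997, -0.0], [-0.997, 0.075, 0.0], [-0.0, 0.0, -1.0]]
contact_force: [-0.5, 0.2, -0.7]
gripper_width: 23.1
grasp_force: 59.1
```

```bash
python3 eye.py
```

```text
tcp [570.7 113.9 218.3] yaw 175.73 F [-0.5  0.2 -0.7] 23.057054214387577
pred hook [579.2 -67.2 230.3]
top eye 87 [[575.3, -87.8, 225.6], [577.9, -73.9, 249.6], [581.6, -54.8, 260.3]] px [180.4 318.2]
rod 50 63 [[50.6, -4.9, 11.8], [61.4, -1.1, 15.8], [73.1, 3.0, 19.2]]
rod 75 54 [[76.6, -3.8, 12.9], [88.0, -0.7, 15.6], [98.1, 3.3, 18.1]]
rod 100 54 [[101.8, -3.6, 12.5], [112.4, -0.8, 15.7], [123.3, 2.9, 18.7]]
rod 125 54 [[126.8, -3.7, 11.7], [136.7, -0.9, 15.5], [148.3, 2.6, 18.4]]
rod 150 58 [[151.9, -4.0, 11.5], [163.6, -0.5, 16.2], [173.3, 23.0, 26.0]]
rod 172 99 [[174.5, -3.1, 11.5], [180.7, 14.6, 15.4], [184.7, 43.1, 18.7]]
rod 50 4 [[56.3, -0.3, 12.1], [58.4, 1.6, 12.9], [62.7, 1.9, 13.2]]
```

Call:
play_rows(
  rows=[
    [[15,-8,0,17,0],[15,-13.5,0,35,0],[15,-17.5,0,53,0],[15,-20,0,72,0],[15,-20.5,0,91,0],[15,-19.5,0,110,0],[15,-17.5,0,125,0],[15,-15,0,138,0]],
  ],
)

```text
t: 23.7
tool_pos: [571.7, 128.3, 80.4]
orientation: [[-0.075, -0.997, -0.0], [-0.997, 0.075, 0.0], [-0.0, 0.0, -1.0]]
contact_force: [-0.2, 0.3, -1.6]
gripper_width: 23.0
grasp_force: 59.0
```

```bash
python3 eye.py|head -8; python3 -c "
from h import *
print(telemetry.read_state()['moment'])"
```

```text
tcp [571.7 128.3  80.4] yaw 175.72 F [-0.2  0.3 -1.6] 23.041637107863963
pred hook [580.2 -52.8  92.4]
top eye 59 [[577.1, -66.2, 87.9], [579.8, -50.5, 112.7], [582.6, -35.8, 122.7]] px [195.5 308.4]
rod 50 45 [[50.9, -4.5, 12.2], [59.4, -0.7, 16.0], [72.7, 4.0, 19.7]]
rod 75 42 [[76.7, -3.7, 13.0], [87.2, -0.7, 15.2], [99.3, 3.0, 18.8]]
rod 100 39 [[101.6, -3.6, 13.2], [112.6, -0.9, 15.7], [123.9, 3.6, 18.1]]
rod 125 39 [[126.1, -3.5, 12.6], [135.2, -0.7, 15.9], [148.5, 3.2, 18.3]]
rod 150 48 [[150.8, -3.7, 12.9], [161.6, 0.2, 16.7], [173.0, 23.3, 34.8]]
[-0.00252377  0.07226304 -0.05697306]
```

Call:
play_rows(
  rows=[
    [[15,1,0,3,0],[15,2,0,6,0],[15,3,0,9,0],[15,4,0,12,0],[15,5,0,15,0],[15,5,0,17,0],[15,6,0,19,0],[15,6,0,20,0]],
  ],
)

```text
t: 24.8
tool_pos: [571.4, 122.4, 61.3]
orientation: [[-0.075, -0.997, 0.0], [-0.997, 0.075, -0.0], [0.0, -0.0, -1.0]]
contact_force: [-0.3, 1.2, 0.6]
gripper_width: 23.2
grasp_force: 59.2
```

```bash
cat > lid.py <<'E'
from meas import *
for n,(s,P,H,S,V,ws) in run().items():
    x,y,z=P[...,0],P[...,1],P[...,2]
    q=P[ws&(H>15)&(H<32)&(S>120)&(z>60)&(z<160)&(y<-70)&(y>-255)]
    if len(q)<50: continue
    A=np.c_[(q[:,:2]-[572,-168])@[-.0745,-.997],np.ones(len(q))]; k=np.linalg.lstsq(A,q[:,2],rcond=None)[0]; print(n,'lid slope angle',np.arctan(k[0]).round(3),'z mid',k[1].round(1),len(q))
E
python3 eye.py|head -4; python3 lid.py
```

```text
tcp [571.4 122.4  61.3] yaw 175.72 F [-0.3  1.2  0.6] 23.222126557539333
pred hook [579.9 -58.8  73.3]
top eye 54 [[576.8, -70.7, 68.7], [579.6, -54.8, 94.4], [582.6, -41.4, 103.3]] px [197.5 310.3]
rod 50 42 [[51.4, -4.1, 12.6], [59.9, -0.7, 16.5], [73.4, 4.3, 20.0]]
top lid slope angle 0.282 z mid 118.4 6777
side lid slope angle 0.282 z mid 117.4 1589
```

Call:
play_rows(
  rows=[
    [[15,0,0,1,0],[15,0,0,2,0],[15,0,0,2.5,0],[15,0,0,2.5,0],[15,0,0,0,0],[15,0,0,-4,0],[15,0,0,-8,0],[15,0,0,-10,0]],
  ],
)

```text
t: 26.0
tool_pos: [571.5, 122.4, 71.6]
orientation: [[-0.075, -0.997, 0.0], [-0.997, 0.075, 0.0], [-0.0, -0.0, -1.0]]
contact_force: [-0.0, -0.4, -0.6]
gripper_width: 22.9
grasp_force: 59.0
```

```bash
python3 eye.py; python3 lid.py
```

```text
tcp [571.5 122.4  71.6] yaw 175.72 F [-0.  -0.4 -0.6] 22.902971678457696
pred hook [580.  -58.8  83.6]
top eye 52 [[577.0, -70.7, 67.5], [579.5, -54.8, 94.4], [582.2, -41.4, 103.5]] px [197.5 310.3]
rod 50 45 [[50.7, -4.0, 12.5], [59.1, -0.5, 16.4], [74.2, 4.0, 21.0]]
rod 75 40 [[76.9, -3.7, 13.9], [86.2, -0.5, 16.4], [99.4, 3.2, 19.3]]
rod 100 38 [[101.9, -3.6, 11.9], [111.1, -0.6, 16.6], [124.0, 3.3, 18.9]]
rod 125 39 [[126.4, -3.6, 12.0], [137.1, -0.7, 16.0], [148.7, 3.4, 19.8]]
rod 150 50 [[152.1, -3.5, 11.8], [162.4, 0.3, 16.3], [173.5, 23.7, 27.8]]
rod 172 114 [[176.0, -2.5, 12.5], [182.6, 19.9, 18.0], [196.2, 43.6, 26.4]]
top lid slope angle 0.283 z mid 118.4 6783
side lid slope angle 0.282 z mid 117.3 1675
```

Call:
play_rows(
  rows=[
    [[15,0,5,0,0],[15,0,12,0,0],[15,0,20,0,0],[15,0,28,0,0],[15,0,38,0,0],[15,0,50,0,0],[15,0,62,0,0],[15,0,72,0,0]],
  ],
)

```text
t: 27.2
tool_pos: [498.5, 127.8, 71.3]
orientation: [[-0.074, -0.997, -0.0], [-0.997, 0.074, -0.0], [0.0, 0.0, -1.0]]
contact_force: [-1.0, 0.1, -2.2]
gripper_width: 23.1
grasp_force: 59.0
```

```bash
python3 eye.py|head -3; python3 lid.py; python3 - <<'E'
from h import *
shift([410,205,3.5],.5)
E
```

```text
tcp [498.5 127.8  71.3] yaw 175.73 F [-1.   0.1 -2.2] 23.102303043402888
pred hook [507.1 -53.3  83.3]
top eye 62 [[576.6, -70.7, 68.5], [579.4, -57.0, 84.2], [582.8, -41.4, 104.6]] px [197.8 310.5]
top lid slope angle 0.283 z mid 118.5 6774
side lid slope angle 0.281 z mid 116.8 2578
tcp [499.8 127.8  71.5] yaw_y 175.73 shift [-70.3  95.3  67.9] spin -0.08321718475243506 w 23.0 F [ 0.9 -1.2 -0.6] t 27.4
```

Unhooked, and the lid stays shut. Now I'm laying the pole down near where it started.

Call:
play_rows(
  rows=[
    [[15,-12,16,0,-0.02],[15,-30,40,0,-0.04],[15,-50,66,0,-0.06],[15,-64,86,10,-0.083],[15,-70,95,30,-0.083],[15,-70,95,50,-0.083],[15,-70,95,60,-0.083],[15,-70,95,60,-0.083]],
  ],
)

```text
t: 28.4
tool_pos: [409.3, 204.7, 10.8]
orientation: [[0.009, -1.0, -0.001], [-1.0, -0.009, -0.0], [0.0, 0.001, -1.0]]
contact_force: [0.1, 0.1, -0.3]
gripper_width: 22.9
grasp_force: 59.0
```

Call:
play_rows(
  rows=[
    [[15,0,0,3,0],[15,0,0,5,0],[15,0,0,7,0],[15,0,0,8,0],[15,0,0,8,0],[30,0,0,8,0],[50,0,0,8,0],[60,0,0,8,0]],
  ],
)

```text
t: 29.4
tool_pos: [410.1, 204.7, 3.3]
orientation: [[0.008, -1.0, 0.0], [-1.0, -0.008, 0.0], [-0.0, -0.0, -1.0]]
contact_force: [-1.3, -0.1, 0.2]
gripper_width: 59.8
grasp_force: 0.0
```

Call:
play_rows(
  rows=[
    [[60,0,0,-10,0],[60,0,0,-40,0],[60,0,0,-80,0],[60,0,0,-120,0],[60,-40,0,-150,0],[60,-90,0,-150,0],[60,-140,0,-150,0],[60,-190,0,-150,0]],
  ],
)

```text
t: 30.4
tool_pos: [408.3, 396.2, 154.3]
orientation: [[0.008, -1.0, 0.001], [-1.0, -0.008, 0.0], [-0.0, -0.001, -1.0]]
contact_force: [0.4, 0.4, -0.2]
gripper_width: 60.1
grasp_force: 0.0
```

```bash
python3 lid.py; python3 - <<'E'
from h import *
shift([410,205,3.5],.5)
for n in('top','side'):
    s=cam(n);P=cloud(s);x,y,z=P[...,0],P[...,1],P[...,2]
    m=(y>-20)&(y<310)&(x>370)&(x<475)&(z>11)&(z<50)
    for a in range(0,300,40):
        q=P[m&(y>a)&(y<a+40)]
        if len(q): print(n,a,len(q),np.percentile(q,[3,50,97],axis=0).round(1).tolist())
    if n=='top': save(s,'end')
E
```

```text
top lid slope angle 0.283 z mid 118.4 6793
side lid slope angle 0.281 z mid 116.9 4145
tcp [408.4 399.  154. ] yaw_y -179.24 shift [194.4   1.2 150. ] spin 0.004484903161631359 w 59.9 F [-0.2 -0.2  0. ] t 30.5
top 0 86 [[408.7, 20.8, 14.3], [427.4, 24.6, 18.5], [455.9, 37.9, 22.5]]
top 40 70 [[408.3, 40.6, 14.0], [411.9, 59.3, 18.2], [415.8, 78.5, 23.3]]
top 80 70 [[408.0, 82.1, 13.2], [411.5, 101.1, 18.5], [415.5, 119.9, 21.5]]
top 120 81 [[403.3, 122.8, 14.8], [410.4, 145.2, 18.5], [416.9, 159.6, 24.9]]
top 160 177 [[400.1, 162.4, 18.9], [409.8, 179.6, 30.0], [421.0, 198.9, 33.7]]
top 200 173 [[399.8, 201.6, 27.2], [409.3, 219.2, 30.3], [420.7, 238.2, 34.5]]
top 240 175 [[399.5, 241.1, 26.8], [408.9, 260.1, 30.3], [420.4, 278.7, 33.9]]
top 280 16 [[402.8, 280.9, 11.1], [468.6, 284.5, 12.4], [473.3, 290.7, 28.3]]
side 0 79 [[407.7, 22.6, 12.5], [428.0, 27.1, 16.8], [454.7, 36.2, 20.5]]
side 40 46 [[406.5, 42.7, 14.8], [410.7, 61.4, 17.2], [414.0, 78.6, 20.6]]
side 80 49 [[406.5, 83.3, 13.1], [410.4, 100.4, 17.6], [413.7, 118.8, 20.3]]
side 120 53 [[405.7, 120.8, 14.2], [410.1, 138.9, 17.7], [414.0, 157.0, 22.6]]
side 160 120 [[404.7, 166.2, 19.3], [414.3, 182.5, 29.2], [421.5, 198.1, 31.9]]
side 200 29 [[414.6, 200.7, 16.0], [418.6, 229.0, 28.9], [421.4, 239.4, 32.2]]
side 240 8 [[418.0, 240.4, 21.4], [420.6, 242.3, 28.4], [421.4, 247.2, 30.9]]
side 280 42 [[398.1, 281.4, 11.2], [403.9, 284.2, 20.0], [409.7, 285.9, 28.3]]
```

View pics/end.png

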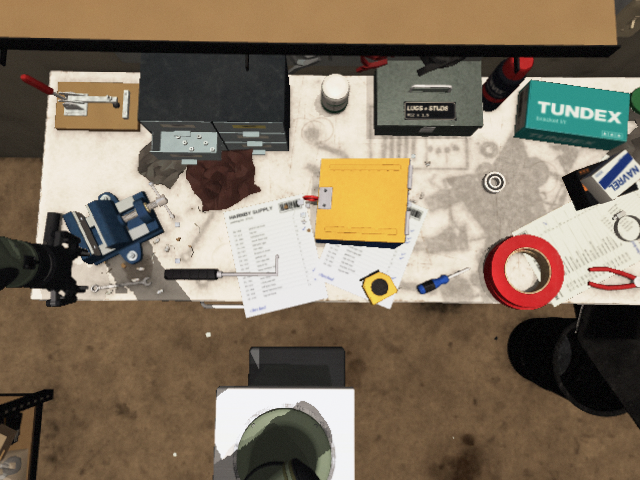

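The final view shows the lid shut at (363,200), the pole flat at (165-278,273) clear of the locker, and the measure (380,288) and driver (440,280) unmoved. Handing in.

```bash
python3 -c "
from plant import job
print(job.finish_job())"
```

```text
the job is handed in; nothing more can be done
None
```

I handed the job in at about 30 s: bottle in the back row, jar in the front row, lid led shut with the hook in the eye, and the pole flat on the table clear of the locker; the hand-in gave no verdict.

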